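# Put away the dough-press dies on their stands

### The job

Put the clean dough-press dies away, all face down: on the blue stand stack the three bright aluminium ones, the largest at the bottom, the middle one on it and the smallest on top; the scorched dark one with the black collar goes alone on the red stand for recoating. Lower each die fully home over the spigot beneath it, without dropping it, let go of everything, and leave the shaker and the cup where they are.

Things in the scene. Friction and masses are not known exactly. Their poses are not given: they have to be found in the camera images.
- die_large: Loose press die, face down: bright pale aluminium flange, the widest one, green collar. Flange 120 mm wide, 8 thick; grip collar 48 wide, from 8 to 42 mm above the underside; steel spigot 28 wide, coned, on top, to 54 mm. Socket 32 wide, 14 deep in the underside fits over any spigot; flange then rests on what is below (42 mm above the origin of a die beneath). About 450 g. Origin: centre of underside, z up.
- die_medium: Loose press die, face down: bright pale aluminium flange of middle size, yellow collar. Flange 96 mm wide, 8 thick; grip collar 48 wide, from 8 to 42 mm above the underside; steel spigot 28 wide, coned, on top, to 54 mm. Socket 32 wide, 14 deep in the underside fits over any spigot; flange then rests on what is below (42 mm above the origin of a die beneath). About 350 g. Origin: centre of underside, z up.
- die_small: Loose press die, face down: bright pale aluminium flange, the narrowest one, purple collar. Flange 74 mm wide, 8 thick; grip collar 48 wide, from 8 to 42 mm above the underside; steel spigot 28 wide, coned, on top, to 54 mm. Socket 32 wide, 14 deep in the underside fits over any spigot; flange then rests on what is below (42 mm above the origin of a die beneath). About 280 g. Origin: centre of underside, z up.
- die_worn: Loose press die, face down: worn one: dark brown scorched flange with rusty spots, black collar. Flange 84 mm wide, 8 thick; grip collar 48 wide, from 8 to 42 mm above the underside; steel spigot 28 wide, coned, on top, to 54 mm. Socket 32 wide, 14 deep in the underside fits over any spigot; flange then rests on what is below (42 mm above the origin of a die beneath). About 310 g. Origin: centre of underside, z up.
- stand_blue: Fixed stand, for the good dies: blue plate 110 x 110 x 12 mm, in its middle a steel spigot 28 mm wide, coned, 12 mm tall (top 24 mm above the bench). A seated die's underside is 12 mm above the stand's origin. Origin: centre of the plate's underside; z up, x and y along its edges.
- stand_red: Fixed stand, for dies to be recoated: red plate 110 x 110 x 12 mm, in its middle a steel spigot 28 mm wide, coned, 12 mm tall (top 24 mm above the bench). A seated die's underside is 12 mm above the stand's origin. Origin: centre of the plate's underside; z up, x and y along its edges.
- shaker: Bystander: cream shaker with orange-brown perforated lid, 64 mm diameter, 80 mm tall, standing loose. Origin: centre of its underside, z up.
- cup: Bystander: empty white cup, 72 mm across the rim, 75 mm tall, standing loose. Origin: centre of its underside, z up.
Mind the look-alikes: they are no part of the job. What is shaped like the die_worn but pink is not meant.

How it is judged:
At the end, for the whole second after the job is handed in: die_large seated on stand_blue, die_medium on die_large, die_small on die_medium and die_worn on stand_red: each centred within 5 mm on the one below, at its seated height within 3 mm, upright within 0.06 rad, at rest and released; shaker and cup within 25 mm of where they began (horizontal distance between die_large and stand_blue below 0.005 m and z of die_large in the frame of stand_blue between 0.009 and 0.015 m and angle between each of die_large, die_medium, die_small, die_worn's own z axis and vertical below 0.06 rad and linear speed of each of die_large, die_medium, die_small, die_worn below 0.02 m/s and angular speed of each of die_large, die_medium, die_small, die_worn below 0.2 rad/s and horizontal distance between die_medium and die_large below 0.005 m and z of die_medium in the frame of die_large between 0.039 and 0.045 m and horizontal distance between die_small and die_medium below 0.005 m and z of die_small in the frame of die_medium between 0.039 and 0.045 m and horizontal distance between die_worn and stand_red below 0.005 m and z of die_worn in the frame of stand_red between 0.009 and 0.015 m and distance of each of shaker, cup from where it was at the start of the episode below 0.025 m); the robot touches nothing.
It fails at once if a die dropped or slammed into its seat (faster than 0.5 m/s within 15 mm of it) ((linear speed of die_large above 0.5 m/s and horizontal distance between die_large and stand_blue below 0.012 m and z of die_large in the frame of stand_blue between 0.009 and 0.027 m) or (linear speed of die_medium above 0.5 m/s and horizontal distance between die_medium and die_large below 0.012 m and z of die_medium in the frame of die_large between 0.039 and 0.057 m) or (linear speed of die_small above 0.5 m/s and horizontal distance between die_small and die_medium below 0.012 m and z of die_small in the frame of die_medium between 0.039 and 0.057 m) or (linear speed of die_worn above 0.5 m/s and horizontal distance between die_worn and stand_red below 0.012 m and z of die_worn in the frame of stand_red between 0.009 and 0.027 m)).
It fails at once if the shaker or cup shoved 25 mm from its place or tipped over ((distance of shaker from where it was at the start of the episode above 0.025 m or angle between shaker's own z axis and vertical above 0.5 rad) or (distance of cup from where it was at the start of the episode above 0.025 m or angle between cup's own z axis and vertical above 0.5 rad)).
It also fails if it takes over 120 s, if anything falls off the work surface, if the arm or the gripper's body presses on something with over 40 N, if the wrist force passes 120 N, or if a joint passes its speed limit or range.

### The arm

A 7-joint arm with a two-finger parallel gripper is mounted at the origin on the work surface. World frame = base frame: x ahead of the robot, y to its left, z up, the work surface at z = 0. Lengths are in m, angles in rad, forces in N, time in s.
With the tool pointing down it reaches from about 0.425 to 0.925 m from the base axis. Payload 6.8 kg.
Tool frame: the origin (TCP) lies midway between the tips of the shut fingers; the grasp point (between the pads) lies 19 mm behind it; z points along the fingers, y is the line along which they close (so a half turn about z gives the same grasp; the last joint's range is limited). The gripper opens to 85 mm and grips with 20 to 120 N. Pads are 22 mm wide; open, the fingers measure 114 mm over their backs; the gripper's body (76 mm by 85 mm) begins 54 mm behind the grasp point. The pads swing forward as they close: fully open they stand 13 mm farther back than shut.
Start: joints at [1.1, 0.477, 0.022, 1.555, -0.011, 1.109, -0.083], TCP at [0.24, -0.631, 0.231] pointing down, gripper open.
Joint ranges: [-2.96, 2.96], [-0.34, 2.1], [-1.41, 1.46], [0.24, 2.44], [-1.37, 4.51], [0.17, 1.92], [-2.96, 2.96]. Speed limits (rad/s): [2.39, 2.39, 3.14, 3.14, 3.14, 3.14, 3.14].

### API

Orientations are given as a rotation vector (axis times angle).
In Python, from bench import r gives the robot as it stands. The module is installed in compiled form; this text tells all that it offers.
- The arm moves only by the tool apply_moves, never from a script. Its argument "rows" is a list of rows, each a list of 6 numbers: the shift along the tool's x, y, z scaled (see below), then the turn, a rotation vector about the tool's x, y, z scaled (see below). A call has 1 to 5 rows; each row is the pose to reach, as a shift and turn from the pose commanded when the call began, along the tool's axes at that moment; what a row does not reach only later rows make up. The controller multiplies each number of a shift by 0.25 m and each number of a turn by 90 degrees. A row lasts 1/8 s, in which the tool goes at most 62.5 mm and 10.7 degrees, less where a joint would pass 70% of its speed; a pose out of reach is approached as far as the arm can. A call with a number of a shift or a turn outside -1 to 1 is refused whole. A call with a gripper value outside its range is refused whole. "claw" is the opening, from 0 (shut) to 1 (fully open), set as the call begins (left out, the last holds). The fingers move at their own pace and stop on an object; "newtons" is the grip in N (left out, the last holds). Time passes only in rows, so rows that repeat a pose let the fingers close. It gives the time, the measured TCP pose, the force, the opening and the grip force at its end, in the units of the state.
- r.get_obs(): the state, without advancing time (a new reading comes with each control period).
- r.grab_frame(name): name is "side" or "top"; returns a dict with "pixels" (420x560x3 uint8, red, green, blue), "intrinsics" (3x3 intrinsics, pixels), "eye" and "attitude" of the camera in the world. Camera axes: x right, y up, looking along -z (the intrinsics and any distortion apply to the point x, -y, -z); pixel columns grow to the right and rows downward; lengths in m; the calibration is good to about 2 mm. A picture is of the moment at which its call begins. There is no depth.
- r.hand_in(): hands the job in; it is judged then, once.
Trained networks look in a picture, given as the dict that the camera call returned (one of the last four; its "shot" number tells which), for a name from the list of things; names that differ only in an ending like _2 or _b are one class to them, and where a whole thing is asked for, a point or a joint stands for the part that bears it (a point fixed in the world has none). Each returns a list of dicts, best first, with "conf" (0 to 1); they miss things now and then, are a little off and sometimes report something else, mostly with a low value. They report only what shows in the picture. A call takes as long as a camera call. They do not tell look-alikes from the thing itself.
- r.search_frame(picture, thing): "rect" ([left, top, width, height] in pixels, round what is visible of it).
- r.outline_of(picture, thing): "pixels" (420x560 bool, what is visible of it) and "rect" ([left, top, width, height] in pixels, round what is visible of it).
- r.landmark_of(picture, thing): "point" ([column, row] in pixels: a listed point, or the origin of a listed thing).
The state is a dict: "clock": time; "joints": joint angles; "qvel": joint speeds; "tau": joint torques, N m; "tcp_pos": TCP position; "orientation": TCP orientation; "contact_force": force on the tool from outside, world axes, zero at the start; "moment": the same for the moment, N m; "grip_width": finger opening in m; "gripper_force": force on a finger pad.
Only numpy, scipy, OpenCV 4.12 (cv2) and the standard library are available. Lean on these libraries where they do the work, as an engineer would, in place of code of your own. Each camera call takes 0.05 s, during which the arm holds its last target. There are 200 camera calls.

## Working session

There is one attempt and no reset: what is moved stays moved. The work goes in short steps, Python scripts to look and compute and a tool call to move; the robot and the scene stay as the last step left them, time stands still between calls to the robot, and variables do not carry over. Pictures are saved under pics/ and viewed, at most 14 in all, crops included, and the job is handed in when it is done.

Besides the shell and the picture viewer there is one more tool, called after ">>>" as name([rows], argument=value, ...), one row to a line, values as JSON. apply_moves: Moves the arm, as the interface text tells. Its arguments: {"type":"object","properties":{"rows":{"type":"array","items":{"type":"array","items":{"type":"number"}}},"claw":{"type":"number"},"newtons":{"type":"number"}},"required":["rows"]}

```bash
mkdir -p pics; cat > h.py <<'E'
import numpy as np, cv2
from bench import r
from scipy.spatial.transform import Rotation as R
def att(p):
    a=np.array(p["attitude"],float)
    return a if a.shape==(3,3) else (R.from_rotvec(a).as_matrix() if a.size==3 else R.from_quat(a).as_matrix())
def ray(p,uv,z):
    K=np.array(p["intrinsics"]);d=np.linalg.inv(K)@[uv[0],uv[1],1.]
    d=att(p)@np.array([d[0],-d[1],-d[2]]);e=np.array(p["eye"]);return e+d*(z-e[2])/d[2]
def proj(p,X):
    c=att(p).T@(np.array(X)-p["eye"]);v=np.array(p["intrinsics"])@[c[0],-c[1],-c[2]];return v[:2]/v[2]
def save(p,n,crop=None,s=1):
    im=p["pixels"][:,:,::-1]
    if crop: x,y,w,h=crop; im=im[y:y+h,x:x+w]
    cv2.imwrite("pics/"+n,cv2.resize(im,None,fx=s,fy=s,interpolation=cv2.INTER_CUBIC))
E
python3 - <<'E'
from h import *
np.set_printoptions(precision=4,suppress=True)
for n in("top","side"):
    p=r.grab_frame(n);save(p,n+"0.png")
    print(n,p["eye"],p["attitude"],p["intrinsics"],p.keys())
    for t in["die_large","die_medium","die_small","die_worn","stand_blue","stand_red","shaker","cup"]:
        for d in r.landmark_of(p,t)[:3]: print(t,"lm",np.round(d["point"],1),round(d["conf"],2),ray(p,d["point"],0)[:2])
        for d in r.search_frame(p,t)[:3]: print(t,"box",np.round(d["rect"]),round(d["conf"],2))
print(r.get_obs())
E
```

```text
top [ 0.4264 -0.0083  1.1447] [ 0.1371 -0.1123 -1.5462] [[389.4493   0.     278.4426]
 [  0.     389.4493 205.1397]
 [  0.       0.       1.    ]] dict_keys(['pixels', 'intrinsics', 'eye', 'attitude', 'shot'])
die_large lm [216.7 195.1] 0.96 [0.6368 0.1976]
die_large box [199. 176.  45.  40.] 0.73
die_medium lm [210.9 250.7] 0.92 [0.4709 0.2068]
die_medium box [195. 236.  34.  33.] 0.9
die_small lm [286.9 261.4] 0.57 [ 0.4448 -0.0164]
die_small box [275. 247.  24.  24.] 0.61
die_worn lm [268.1 155.4] 0.75 [0.7625 0.0468]
die_worn lm [356.4 201.3] 0.21 [ 0.6262 -0.2196]
die_worn box [252. 147.  30.  24.] 0.85
die_worn box [270. 183.  29.  28.] 0.62
stand_blue lm [357.7 202.6] 0.74 [ 0.6223 -0.2234]
stand_blue box [339. 181.  38.  40.] 0.96
stand_red lm [360.7 258.4] 0.96 [ 0.4581 -0.2305]
stand_red box [338. 237.  45.  49.] 0.96
stand_red box [193. 234.  36.  35.] 0.39
shaker lm [424.8 238.9] 0.6 [ 0.5186 -0.4178]
shaker box [416. 227.  32.  25.] 0.94
cup lm [140.1 237. ] 0.71 [0.5066 0.4184]
cup box [121. 225.  32.  23.] 0.7
side [0.3173 0.8089 0.8031] [ 0.2211 -1.1825 -2.5933] [[412
[... 853 characters left out ...]
.  44.  31.] 0.65
shaker lm [336.  160.8] 0.79 [ 0.526  -0.4049]
shaker box [328. 137.  23.  31.] 0.95
cup lm [265.9 374.8] 0.84 [0.4931 0.4157]
cup box [244. 338.  37.  49.] 0.67
{'clock': 1.7, 'joints': array([ 1.0999,  0.477 ,  0.0224,  1.5554, -0.0115,  1.1093, -0.0831]), 'qvel': array([-0.0016, -0.0004, -0.    ,  0.    ,  0.0002, -0.002 , -0.0013]), 'tau': array([ -0.0002, -59.6319,   1.6065, -28.1541,   0.0124,   0.0017,
        -0.    ]), 'tcp_pos': array([ 0.2396, -0.6311,  0.2313]), 'orientation': array([-3.09  , -0.5668, -0.    ]), 'contact_force': array([-0.6413,  0.5472,  0.0808]), 'moment': array([0.0596, 0.0325, 0.0025]), 'gripper_force': 0.0, 'grip_width': 0.08545496355771447}
```

View pics/top0.png

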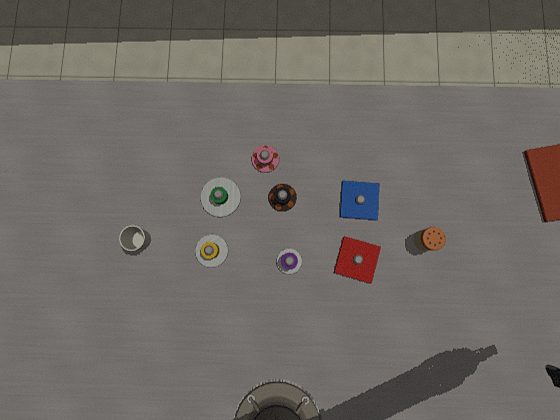

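View pics/side0.png

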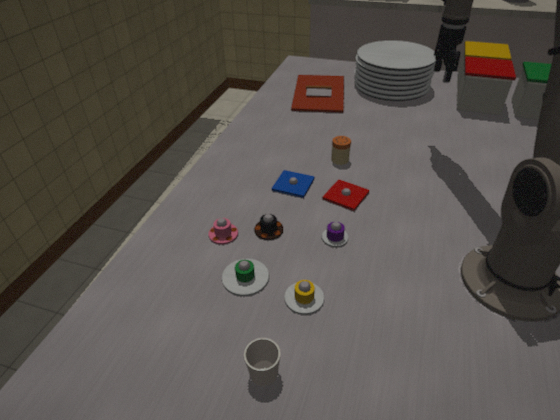

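The top view shows green/large at (220,197), yellow/medium (211,251), purple/small (289,261), worn (283,197), pink look-alike (265,158), blue stand (360,200) and red stand (358,260). The side view agrees. Next I refine the positions with silhouette fits in both cameras.

```bash
cat > fit.py <<'E'
from h import *
from scipy.optimize import least_squares
t=np.linspace(0,2*np.pi,60,endpoint=False)
def circ(rad,z): return np.c_[rad*np.cos(t),rad*np.sin(t),0*t+z]
def model(kind,w,yaw=0):
    if kind=="die": return np.vstack([circ(w/2,0),circ(w/2,.008),circ(.024,.042),circ(.014,.05),circ(.010,.054)])
    c=np.array([[a*.055,b*.055,z] for a in(-1,1) for b in(-1,1) for z in(0,.012)])
    return np.vstack([c@R.from_euler("z",yaw).as_matrix().T,circ(.014,.018),circ(.01,.024)])
def cen(pts):
    h=cv2.convexHull(np.float32(pts));m=cv2.moments(h);return np.array([m["m10"],m["m01"]])/m["m00"],m["m00"],h
def mask_hull(p,uv,rad):
    im=p["pixels"].astype(np.float32);u,v=np.round(uv).astype(int);k=rad
    c=im[v-k:v+k+1,u-k:u+k+1];lab=cv2.cvtColor(c/255,cv2.COLOR_RGB2LAB)
    ring=np.ones(lab.shape[:2],bool);ring[3:-3,3:-3]=0
    bg=np.median(lab[ring],0);d=lab-bg
    m=((d[...,0]>9)|(np.hypot(d[...,1],d[...,2])>9)).astype(np.uint8)
    n,l,s,_=cv2.connectedComponentsWithStats(m);
    j=1+np.argmax(s[1:,4]);y,x=np.nonzero(l==j)
    q=np.c_[x,y]+[u-k,v-k]
    q=np.vstack([q+[a,b] for a in(-.4,.4) for b in(-.4,.4)])
    return cen(q)
def fit(frames,kind,w,xy0,yaw=0,z0=0):
    M=model(kind,w,yaw)+[0,0,z0];obs=[]
    for p in frames:
        P=np.array([proj(p,m+[*xy0,0]) for m in M]);c=cen(P)
        obs.append((p,mask_hull(p,c[0],int(np.ptp(P,0).max()/2)+7)))
    def f(xy,full=False):
        o=[];A=[]
        for p,ob in obs:
            c=cen([proj(p,m+[*xy,0]) for m in M]);o+=list(c[0]-ob[0]);A.append(ob[1]/c[1])
        return (np.array(o),A) if full else np.array(o)
    s=least_squares(f,xy0,diff_step=1e-3,x_scale=.01);return s.x,*f(s.x,True)
E
cat > m1.py <<'E'
from fit import *
np.set_printoptions(precision=4,suppress=True)
F=[r.grab_frame("top"),r.grab_frame("side")]
for n,k,w,xy in[("large","die",.12,(.63,.19)),("medium","die",.096,(.471,.203)),("small","die",.074,(.447,-.018)),("worn","die",.084,(.645,.005)),("blue","s",0,(.628,-.227)),("red","s",0,(.455,-.22))]:
    for it in range(2):
        xy,res,A=fit(F,k,w,xy,0 if n=="blue" else .3 if n=="red" else 0)
    print(n,xy,res,np.array(A), fit(F[:1],k,w,xy)[0])
E
python3 m1.py
```

```text
large [0.6327 0.1841] [ 0.8252 -0.0459 -0.1411  0.8817] [0.9461 0.8785] [0.6325 0.1865]
medium [0.4726 0.2022] [ 1.0373 -0.132  -0.1093  1.059 ] [0.9453 0.8872] [0.4721 0.2052]
small [ 0.4475 -0.0279] [ 1.8469 -0.1784 -0.3229  2.5717] [0.9412 0.5769] [ 0.4468 -0.0226]
worn [ 0.6413 -0.0077] [-4.784  -8.8324  9.3097 -2.5402] [0.0694 0.0573] [ 0.6149 -0.0224]
blue [ 0.6305 -0.2277] [ 0.1835 -0.0007 -0.0594  0.3234] [1.0212 1.0254] [ 0.6305 -0.2272]
red [ 0.4561 -0.2195] [ 0.2774 -0.1649  0.0835  0.5309] [1.0365 1.0338] [ 0.4553 -0.2188]
```

>>> apply_moves([
  [0.686,-0.681,0,0,0,0.231],
  [0.686,-0.681,0,0,0,0.231],
  [0.686,-0.681,0,0,0,0.231],
  [0.686,-0.681,0,0,0,0.231],
  [0.686,-0.681,0,0,0,0.231],
], claw=1)

```text
clock: 2.42
tcp_pos: [0.3423, -0.4069, 0.2316]
orientation: [-3.14, -0.012, -0.002]
contact_force: [-0.1, -0.7, 0.6]
grip_width: 0.0855
gripper_force: 0.0
```

>>> apply_moves([
  [0.39,-0.796,0,0,0,0],
  [0.39,-0.796,0,0,0,0],
  [0.39,-0.796,0,0,0,0],
  [0.39,-0.796,0,0,0,0],
  [0.39,-0.796,0,0,0,0],
])

```text
clock: 3.05
tcp_pos: [0.4384, -0.2104, 0.2316]
orientation: [-3.141, -0.007, -0.002]
contact_force: [-0.1, -0.3, 0.3]
grip_width: 0.0852
gripper_force: 0.0
```

>>> apply_moves([
  [0.39,-0.796,0,0,0,0],
  [0.39,-0.796,0,0,0,0],
  [0.39,-0.796,0,0,0,0],
  [0.39,-0.796,0,0,0,0],
  [0.39,-0.796,0,0,0,0],
])

```text
clock: 3.68
tcp_pos: [0.5357, -0.012, 0.2312]
orientation: [-3.141, -0.004, -0.001]
contact_force: [-0.2, -1.2, -0.0]
grip_width: 0.0856
gripper_force: 0.0
```

>>> apply_moves([
  [0.39,-0.796,0,0,0,0],
  [0.39,-0.796,0,0,0,0],
  [0.39,-0.796,0,0,0,0],
  [0.39,-0.796,0,0,0,0],
  [0.39,-0.796,0,0,0,0],
])

```text
clock: 4.3
tcp_pos: [0.633, 0.1861, 0.2306]
orientation: [-3.141, -0.001, 0.001]
contact_force: [-0.9, -0.8, -0.0]
grip_width: 0.0851
gripper_force: 0.0
```

>>> apply_moves([
  [0,0,0.25,0,0,0],
  [0,0,0.5,0,0,0],
  [0,0,0.7,0,0,0],
  [0,0,0.82,0,0,0],
  [0,0,0.87,0,0,0],
])

```text
clock: 4.92
tcp_pos: [0.6314, 0.1814, 0.0118]
orientation: [3.138, -0.006, -0.004]
contact_force: [-0.4, 0.0, 0.0]
grip_width: 0.0855
gripper_force: 0.0
```

>>> apply_moves([
  [0,0,0,0,0,0],
  [0,0,0,0,0,0],
  [0,0,0,0,0,0],
  [0,0,0,0,0,0],
], claw=0, newtons=25)

```text
clock: 5.42
tcp_pos: [0.6334, 0.1856, 0.0157]
orientation: [3.142, -0.001, 0.004]
contact_force: [-1.6, -2.2, 6.9]
grip_width: 0.0474
gripper_force: 26.7
```

```bash
python3 - <<'E'
from h import *
o=r.get_obs();print(o["joints"],o["tcp_pos"],o["contact_force"],o["moment"])
E
```

```text
[-0.19096348  0.71468606 -0.26699297  1.71902098  0.2609835   0.74014973
 -2.16028123] [0.63339911 0.18560365 0.01571667] [-1.57333894 -2.24592115  6.87666273] [-0.41679638  0.17734378 -0.03483514]
```

>>> apply_moves([
  [0,0,0,0,0,0],
  [0,0,0,0,0,-0.05],
  [0,0,0,0,0,-0.15],
  [0,0,0,0,0,-0.26],
  [0,0,0,0,0,-0.37],
], claw=1)

```text
clock: 6.05
tcp_pos: [0.632, 0.1863, 0.0139]
orientation: [-3.007, -0.909, -0.0]
contact_force: [0.4, -0.4, -0.3]
grip_width: 0.0852
gripper_force: 0.0
```

>>> apply_moves([
  [0,0,0,0,0,-0.11],
  [0,0,0,0,0,-0.22],
  [0,0,0,0,0,-0.33],
  [0,0,0,0,0,-0.44],
  [0,0,0,0,0,-0.55],
])

```text
clock: 6.68
tcp_pos: [0.632, 0.1862, 0.0139]
orientation: [-2.35, -2.084, -0.0]
contact_force: [-1.1, 0.2, 0.1]
grip_width: 0.0854
gripper_force: 0.0
```

>>> apply_moves([
  [0,0,0,0,0,-0.08],
  [0,0,0,0,0,-0.08],
])

```text
clock: 6.92
tcp_pos: [0.632, 0.186, 0.0137]
orientation: [-2.223, -2.22, -0.0]
contact_force: [0.3, -0.5, 0.4]
grip_width: 0.0856
gripper_force: 0.0
```

>>> apply_moves([
  [0,0,0,0,0,0],
  [0,0,0,0,0,0],
  [0,0,0,0,0,0],
  [0,0,0,0,0,0],
], claw=0, newtons=50)

```text
clock: 7.42
tcp_pos: [0.6324, 0.1862, 0.0142]
orientation: [2.222, 2.221, 0.001]
contact_force: [0.9, -0.2, 2.8]
grip_width: 0.047
gripper_force: 52.5
```

>>> apply_moves([
  [0,0,-0.08,0,0,0],
  [0,0,-0.24,0,0,0],
  [0,0,-0.4,0,0,0],
  [-0.1,0,-0.45,0,0,0],
  [-0.3,0,-0.45,0,0,0],
])

```text
clock: 8.05
tcp_pos: [0.632, 0.1138, 0.1289]
orientation: [2.216, 2.227, 0.006]
contact_force: [1.2, -1.1, -4.5]
grip_width: 0.0465
gripper_force: 52.9
```

>>> apply_moves([
  [-0.2,0,0,0,0,0],
  [-0.4,0,0,0,0,0],
  [-0.6,0,0,0,0,0],
  [-0.8,0,0,0,0,0],
  [-0.95,0,0,0,0,0],
])

```text
clock: 8.68
tcp_pos: [0.6309, -0.1297, 0.1264]
orientation: [-2.224, -2.219, 0.003]
contact_force: [0.9, 1.2, -5.5]
grip_width: 0.0467
gripper_force: 52.9
```

>>> apply_moves([
  [-0.15,-0.01,0,0,0,0],
  [-0.28,-0.01,0,0,0,0],
  [-0.37,-0.01,0,0,0,0],
  [-0.405,-0.01,0,0,0,0],
  [-0.405,-0.01,0,0,0,0],
])

```text
clock: 9.3
tcp_pos: [0.6295, -0.2272, 0.1263]
orientation: [-2.221, -2.221, -0.001]
contact_force: [-0.1, -0.3, -4.5]
grip_width: 0.0471
gripper_force: 52.9
```

```bash
python3 - <<'E'
from h import *
o=r.get_obs();print(o["joints"],o["tcp_pos"],o["orientation"],o["contact_force"],o["moment"])
p=r.grab_frame("side");q=r.grab_frame("top")
x=o["tcp_pos"];u=proj(p,x).astype(int);v=proj(q,x).astype(int)
a=p["pixels"][max(0,u[1]-70):u[1]+70,u[0]-90:u[0]+90];b=q["pixels"][v[1]-70:v[1]+70,v[0]-90:v[0]+90]
cv2.imwrite("pics/c1.png",cv2.resize(np.vstack([a,b])[:,:,::-1],None,fx=2,fy=2,interpolation=2));print(u,v,a.shape)
E
```

```text
[ 0.72219291  0.67142091 -0.69003801  1.62244804  0.48104313  1.02452403
 -0.1163559 ] [ 0.62945237 -0.2272137   0.12632443] [-2.22092620e+00 -2.22107984e+00 -6.45245886e-04] [-0.09200564 -0.30387907 -4.45786266] [ 0.04642757 -0.02231197 -0.03381548]
[293 151] [367 192] (140, 180, 3)
```

View pics/c1.png

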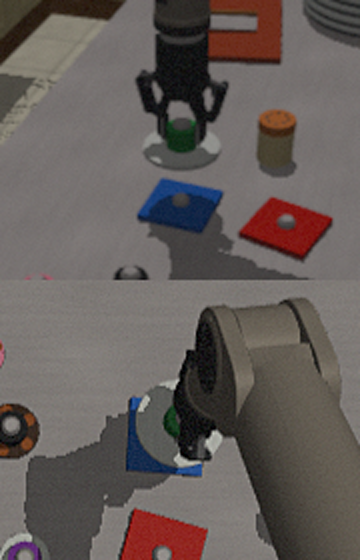

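>>> apply_moves([
  [0,0.004,0.1,0,0,0],
  [-0.001,0.004,0.2,0,0,0],
  [-0.001,0.004,0.28,0,0,0],
  [-0.001,0.004,0.32,0,0,0],
  [-0.001,0.004,0.33,0,0,0],
])

```text
clock: 10.02
tcp_pos: [0.6305, -0.2276, 0.0434]
orientation: [-2.22, -2.222, 0.0]
contact_force: [0.3, -0.0, -5.4]
grip_width: 0.0467
gripper_force: 52.9
```

>>> apply_moves([
  [0,0,0.01,0,0,0],
  [0,0,0.02,0,0,0],
  [0,0,0.03,0,0,0],
  [0,0,0.035,0,0,0],
  [0,0,0.035,0,0,0],
])

```text
clock: 10.65
tcp_pos: [0.6304, -0.2281, 0.035]
orientation: [-2.221, -2.221, 0.0]
contact_force: [-0.3, -0.6, -5.0]
grip_width: 0.0467
gripper_force: 52.9
```

>>> apply_moves([
  [0,0,0.01,0,0,0],
  [0,0,0.018,0,0,0],
  [0,0,0.025,0,0,0],
  [0,0,0.031,0,0,0],
  [0,0,0.035,0,0,0],
])

```text
clock: 11.28
tcp_pos: [0.6305, -0.228, 0.0262]
orientation: [-2.221, -2.221, 0.0]
contact_force: [-2.7, 1.0, 2.5]
grip_width: 0.0465
gripper_force: 53.6
```

>>> apply_moves([
  [0,0,0.003,0,0,0],
  [0,0,0.003,0,0,0],
])

```text
clock: 11.52
tcp_pos: [0.6305, -0.228, 0.0262]
orientation: [2.221, 2.221, -0.0]
contact_force: [-4.3, 0.4, 3.4]
grip_width: 0.0469
gripper_force: 53.6
```

>>> apply_moves([
  [0,0,0,0,0,0],
  [0,0,0,0,0,0],
  [0,0,-0.1,0,0,0],
  [0,0,-0.3,0,0,0],
  [0,0,-0.42,0,0,0],
], claw=1)

```text
clock: 12.15
tcp_pos: [0.6322, -0.2279, 0.1351]
orientation: [2.218, 2.219, 0.004]
contact_force: [0.9, 0.1, 0.7]
grip_width: 0.0857
gripper_force: 0.0
```

>>> apply_moves([
  [0.2,-0.075,0,0,0,0],
  [0.4,-0.15,0,0,0,0],
  [0.6,-0.22,0,0,0,0],
  [0.8,-0.29,0,0,0,0],
  [0.96,-0.35,0,0,0,0],
])

```text
clock: 12.78
tcp_pos: [0.543, 0.0145, 0.1326]
orientation: [2.218, 2.222, 0.003]
contact_force: [0.2, -0.8, -0.7]
grip_width: 0.085
gripper_force: 0.0
```

>>> apply_moves([
  [0.22,-0.08,0,0,0,0],
  [0.44,-0.16,0,0,0,0],
  [0.62,-0.23,0,0,0,0],
  [0.74,-0.27,0,0,0,0],
  [0.768,-0.282,0,0,0,0],
])

```text
clock: 13.4
tcp_pos: [0.4722, 0.2068, 0.1324]
orientation: [2.216, 2.226, 0.004]
contact_force: [0.3, -1.1, 0.5]
grip_width: 0.0854
gripper_force: 0.0
```

```bash
python3 - <<'E'
from fit import *
np.set_printoptions(precision=4,suppress=True)
o=r.get_obs();print(o["joints"],o["tcp_pos"])
F=[r.grab_frame("top"),r.grab_frame("side")]
print(fit(F,"die",.12,(.6305,-.228),0,.012), [fit([f],"die",.12,(.6305,-.228),0,.012)[0] for f in F])
p=F[1];a=p["pixels"][140:330,170:380];cv2.imwrite("pics/c2.png",cv2.resize(a[:,:,::-1],None,fx=3,fy=3,interpolation=2))
E
```

```text
[ 0.126   0.4628 -0.8197  1.9858  0.4399  0.8741 -0.9262] [0.4722 0.2068 0.1324]
(array([ 0.6516, -0.2212]), array([-1.9635, -7.5129,  8.4397,  0.3962]), [1.1587231363968349, 1.342663693402906]) [array([ 0.6292, -0.2267]), array([ 0.6783, -0.2154])]
```

View pics/c2.png

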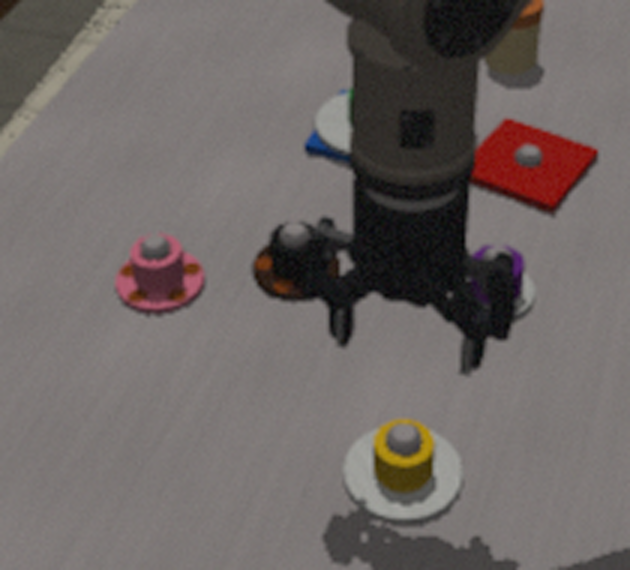

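>>> apply_moves([
  [0,0,0.12,0,0,0],
  [-0.008,0,0.28,0,0,0],
  [-0.01,0,0.4,0,0,0],
  [-0.01,0,0.46,0,0,0],
  [-0.01,0,0.476,0,0,0],
])

```text
clock: 14.12
tcp_pos: [0.4729, 0.2005, 0.0113]
orientation: [2.223, 2.22, -0.001]
contact_force: [0.4, -0.2, -0.9]
grip_width: 0.0852
gripper_force: 0.0
```

>>> apply_moves([
  [0,0,0,0,0,0],
  [0,0,0,0,0,0],
  [0,0,0,0,0,0],
  [0,0,0,0,0,0],
], claw=0, newtons=25)

```text
clock: 14.62
tcp_pos: [0.4732, 0.2017, 0.0126]
orientation: [2.221, 2.221, 0.002]
contact_force: [0.2, -1.8, 6.7]
grip_width: 0.0472
gripper_force: 25.7
```

>>> apply_moves([
  [0,0,0,0,0,0],
  [0,0,0,0,0,-0.05],
  [0,0,0,0,0,-0.15],
  [0,0,0,0,0,-0.26],
  [0,0,0,0,0,-0.37],
], claw=1)

```text
clock: 15.25
tcp_pos: [0.4725, 0.2014, 0.0116]
orientation: [1.484, 2.769, 0.0]
contact_force: [1.0, -0.3, -0.3]
grip_width: 0.0856
gripper_force: 0.0
```

>>> apply_moves([
  [0,0,0,0,0,-0.11],
  [0,0,0,0,0,-0.22],
  [0,0,0,0,0,-0.33],
  [0,0,0,0,0,-0.44],
  [0,0,0,0,0,-0.55],
])

```text
clock: 15.88
tcp_pos: [0.4726, 0.2013, 0.0116]
orientation: [0.189, 3.136, -0.0]
contact_force: [0.3, 0.5, -0.6]
grip_width: 0.0853
gripper_force: 0.0
```

>>> apply_moves([
  [0,0,0,0,0,-0.08],
  [0,0,0,0,0,-0.08],
])

```text
clock: 16.12
tcp_pos: [0.4725, 0.2013, 0.0114]
orientation: [-0.003, -3.141, -0.0]
contact_force: [-0.5, 0.0, -0.8]
grip_width: 0.0853
gripper_force: 0.0
```

>>> apply_moves([
  [0,0,0,0,0,0],
  [0,0,0,0,0,0],
  [0,0,0,0,0,0],
  [0,0,0,0,0,0],
], claw=0, newtons=50)

```text
clock: 16.62
tcp_pos: [0.4728, 0.2019, 0.0121]
orientation: [0.001, 3.141, 0.001]
contact_force: [-1.2, -0.0, 5.9]
grip_width: 0.0468
gripper_force: 51.3
```

>>> apply_moves([
  [0,0,-0.08,0,0,0],
  [0,0,-0.26,0,0,0],
  [0,0,-0.44,0,0,0],
  [-0.04,-0.1,-0.54,0,0,0],
  [-0.11,-0.3,-0.56,0,0,0],
])

```text
clock: 17.25
tcp_pos: [0.5004, 0.128, 0.1535]
orientation: [-0.007, 3.138, 0.002]
contact_force: [0.9, -1.2, -4.2]
grip_width: 0.0467
gripper_force: 52.5
```

>>> apply_moves([
  [-0.075,-0.2,0,0,0,0],
  [-0.15,-0.4,0,0,0,0],
  [-0.22,-0.6,0,0,0,0],
  [-0.29,-0.8,0,0,0,0],
  [-0.35,-0.96,0,0,0,0],
])

```text
clock: 17.88
tcp_pos: [0.5871, -0.1166, 0.1504]
orientation: [-0.004, -3.14, 0.001]
contact_force: [1.1, -0.0, -3.3]
grip_width: 0.0469
gripper_force: 52.5
```

>>> apply_moves([
  [-0.06,-0.16,0,0,0,0],
  [-0.12,-0.32,0,0,0,0],
  [-0.16,-0.42,0,0,0,0],
  [-0.17,-0.46,0,0,0,0],
  [-0.17,-0.46,0,0,0,0],
])

```text
clock: 18.5
tcp_pos: [0.6294, -0.2284, 0.1508]
orientation: [-0.001, -3.14, -0.001]
contact_force: [0.4, 0.7, -3.0]
grip_width: 0.0465
gripper_force: 52.5
```

```bash
python3 - <<'E'
from h import *
o=r.get_obs();print(o["joints"],o["tcp_pos"],o["contact_force"],o["moment"])
p=r.grab_frame("side");a=p["pixels"][90:230,220:380];cv2.imwrite("pics/c3.png",cv2.resize(a[:,:,::-1],None,fx=4,fy=4,interpolation=2))
E
```

```text
[ 0.94677933  0.81602538 -1.10554736  1.58805472  0.76316795  1.22641288
  1.26516587] [ 0.62938745 -0.22839671  0.15084378] [ 0.43919919  0.65638737 -3.02030322] [ 0.08712035  0.03674538 -0.05703486]
```

View pics/c3.png

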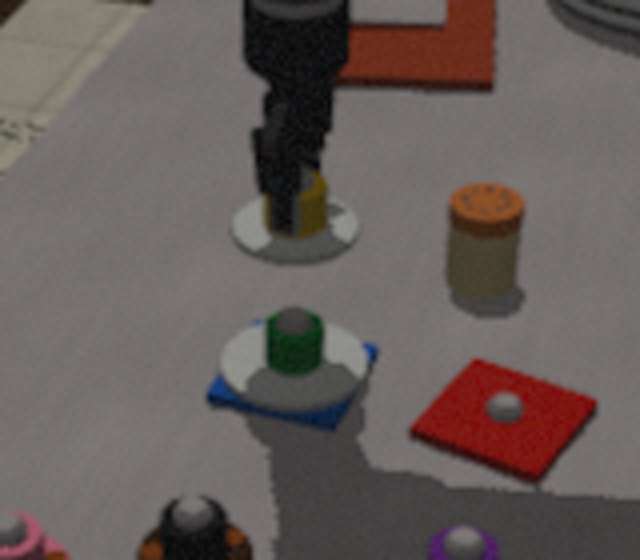

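Die_large sits flat on blue with medium held level above it. Lowering.

>>> apply_moves([
  [-0.004,0.001,0.08,0,0,0],
  [-0.004,0.001,0.16,0,0,0],
  [-0.004,0.001,0.22,0,0,0],
  [-0.004,0.001,0.26,0,0,0],
  [-0.004,0.001,0.27,0,0,0],
])

```text
clock: 19.18
tcp_pos: [0.6307, -0.2282, 0.0831]
orientation: [0.0, -3.141, -0.001]
contact_force: [-0.1, 0.3, -2.2]
grip_width: 0.047
gripper_force: 52.5
```

>>> apply_moves([
  [0,0,0.01,0,0,0],
  [0,0,0.02,0,0,0],
  [0,0,0.03,0,0,0],
  [0,0,0.035,0,0,0],
  [0,0,0.035,0,0,0],
])

```text
clock: 19.8
tcp_pos: [0.631, -0.2283, 0.0753]
orientation: [-0.0, -3.142, 0.0]
contact_force: [0.1, -0.0, -3.6]
grip_width: 0.0466
gripper_force: 52.5
```

>>> apply_moves([
  [0,0,0.01,0,0,0],
  [0,0,0.018,0,0,0],
  [0,0,0.026,0,0,0],
  [0,0,0.033,0,0,0],
  [0,0,0.037,0,0,0],
])

```text
clock: 20.42
tcp_pos: [0.6309, -0.2283, 0.0662]
orientation: [-0.0, -3.141, 0.0]
contact_force: [-2.9, -0.3, 2.3]
grip_width: 0.0466
gripper_force: 53.0
```

>>> apply_moves([
  [0,0,0.003,0,0,0],
  [0,0,0.003,0,0,0],
])

```text
clock: 20.68
tcp_pos: [0.631, -0.2283, 0.0661]
orientation: [0.0, 3.141, -0.001]
contact_force: [-3.6, 0.2, 5.9]
grip_width: 0.0468
gripper_force: 53.3
```

>>> apply_moves([
  [0,0,0,0,0,0],
  [0,0,0,0,0,0],
  [0,0,-0.1,0,0,0],
  [0,0,-0.28,0,0,0],
  [0,0,-0.36,0,0,0],
], claw=1)

```text
clock: 21.3
tcp_pos: [0.6328, -0.2278, 0.1598]
orientation: [-0.0, 3.137, -0.001]
contact_force: [-0.7, 0.0, -0.8]
grip_width: 0.0854
gripper_force: 0.0
```

>>> apply_moves([
  [0.16,0.17,0,0,0,0.1],
  [0.32,0.34,0,0,0,0.2],
  [0.48,0.51,0,0,0,0.3],
  [0.62,0.67,0,0,0,0.4],
  [0.736,0.816,0,0,0,0.5],
])

```text
clock: 21.92
tcp_pos: [0.4456, -0.0229, 0.1558]
orientation: [1.208, 2.899, -0.001]
contact_force: [0.3, 0.2, 0.8]
grip_width: 0.0855
gripper_force: 0.0
```

>>> apply_moves([
  [0,0,0,0,0,0.1],
  [0,0,0,0,0,0.2],
  [0,0,0,0,0,0.3],
  [0,0,0,0,0,0.4],
  [0,0,0,0,0,0.5],
])

```text
clock: 22.55
tcp_pos: [0.4471, -0.024, 0.156]
orientation: [2.226, 2.216, 0.0]
contact_force: [0.1, -0.5, 0.1]
grip_width: 0.0852
gripper_force: 0.0
```

```bash
python3 - <<'E'
from h import *
o=r.get_obs();print(o["joints"],o["tcp_pos"],o["orientation"],o["contact_force"])
p=r.grab_frame("side");a=p["pixels"][110:260,180:380];cv2.imwrite("pics/c4.png",cv2.resize(a[:,:,::-1],None,fx=4,fy=4,interpolation=2))
print(proj(p,[.447,-.024,.05]),proj(p,[.447,-.024,0]))
E
```

```text
[ 0.73983961  0.34326564 -0.95730683  2.10588528  0.37019284  0.86675581
 -0.43937998] [ 0.44713684 -0.02398769  0.15595579] [2.22586973e+00 2.21568930e+00 4.56010513e-04] [ 0.06222499 -0.5256231   0.08550498]
[335.69722628 224.34839877] [334.45640611 237.64302935]
```

View pics/c4.png

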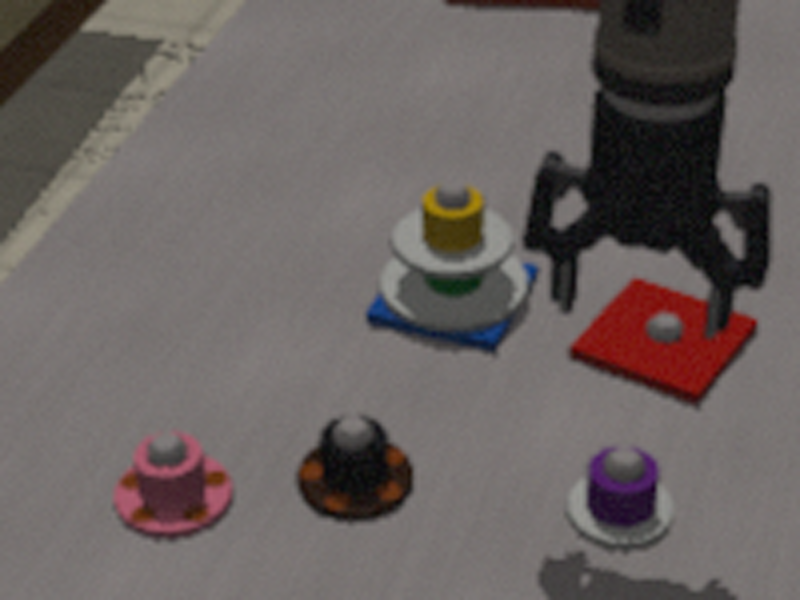

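The stack stands straight, and the purple spigot at (336,225) matches my estimate, so I grasp small.

>>> apply_moves([
  [0,0,0.14,0,0,0],
  [0,0,0.34,0,0,0],
  [0,0,0.48,0,0,0],
  [0,0,0.56,0,0,0],
  [0,0,0.574,0,0,0],
])

```text
clock: 23.22
tcp_pos: [0.4465, -0.0239, 0.0112]
orientation: [-2.218, -2.223, 0.001]
contact_force: [0.1, 0.1, 0.3]
grip_width: 0.0858
gripper_force: 0.0
```

>>> apply_moves([
  [0,0,0,0,0,0],
  [0,0,0,0,0,0],
  [0,0,0,0,0,0],
  [0,0,0,0,0,0],
], claw=0, newtons=25)

```text
clock: 23.72
tcp_pos: [0.4477, -0.0244, 0.0129]
orientation: [2.22, 2.22, 0.001]
contact_force: [-1.0, -0.6, 5.3]
grip_width: 0.0469
gripper_force: 25.0
```

>>> apply_moves([
  [0,0,0,0,0,0],
  [0,0,0,0,0,-0.05],
  [0,0,0,0,0,-0.15],
  [0,0,0,0,0,-0.26],
  [0,0,0,0,0,-0.37],
], claw=1)

```text
clock: 24.35
tcp_pos: [0.4472, -0.0245, 0.0121]
orientation: [1.484, 2.768, 0.0]
contact_force: [-0.2, -0.7, 0.1]
grip_width: 0.0855
gripper_force: 0.0
```

>>> apply_moves([
  [0,0,0,0,0,-0.11],
  [0,0,0,0,0,-0.22],
  [0,0,0,0,0,-0.33],
  [0,0,0,0,0,-0.44],
  [0,0,0,0,0,-0.55],
])

```text
clock: 24.98
tcp_pos: [0.4472, -0.0246, 0.0121]
orientation: [0.189, 3.135, -0.001]
contact_force: [-0.3, -0.2, 0.7]
grip_width: 0.0854
gripper_force: 0.0
```

>>> apply_moves([
  [0,0,0,0,0,-0.08],
  [0,0,0,0,0,-0.08],
])

```text
clock: 25.22
tcp_pos: [0.4471, -0.0245, 0.0119]
orientation: [0.003, 3.141, 0.001]
contact_force: [-0.3, -0.8, 0.0]
grip_width: 0.0857
gripper_force: 0.0
```

>>> apply_moves([
  [0,0,0,0,0,0],
  [0,0,0,0,0,0],
  [0,0,0,0,0,0],
  [0,0,0,0,0,0],
], claw=0, newtons=50)

```text
clock: 25.72
tcp_pos: [0.4472, -0.0242, 0.0123]
orientation: [0.001, 3.141, -0.001]
contact_force: [-1.2, 0.2, 5.1]
grip_width: 0.0469
gripper_force: 50.6
```

```bash
python3 - <<'E'
from h import *
print(r.get_obs()["joints"])
E
```

```text
[ 0.75315612  0.73527148 -1.0504308   2.18810071  0.95609514  0.79373874
  0.62849805]
```

>>> apply_moves([
  [0,0,-0.08,0,0,0],
  [0,0,-0.28,0,0,0],
  [0,0,-0.48,0,0,0],
  [0,0,-0.66,0,0,0],
  [0,0,-0.71,0,0,0],
])

```text
clock: 26.35
tcp_pos: [0.4478, -0.0242, 0.1911]
orientation: [0.001, 3.139, -0.001]
contact_force: [0.3, -0.5, -4.4]
grip_width: 0.0466
gripper_force: 53.1
```

>>> apply_moves([
  [-0.1,-0.11,0,0,0,0],
  [-0.25,-0.28,0,0,0,0],
  [-0.4,-0.45,0,0,0,0],
  [-0.54,-0.61,0,0,0,0],
  [-0.66,-0.74,0,0,0,0],
])

```text
clock: 26.98
tcp_pos: [0.612, -0.2116, 0.1867]
orientation: [-0.003, -3.138, 0.001]
contact_force: [-0.6, 1.1, -2.9]
grip_width: 0.0468
gripper_force: 53.1
```

>>> apply_moves([
  [-0.06,-0.06,0,0,0,0],
  [-0.073,-0.076,0,0,0,0],
  [-0.073,-0.076,0,0,0,0],
  [-0.073,-0.076,0,0,0,0],
])

```text
clock: 27.48
tcp_pos: [0.6295, -0.2271, 0.1891]
orientation: [0.003, -3.141, 0.0]
contact_force: [-0.0, 0.6, -3.5]
grip_width: 0.0464
gripper_force: 53.1
```

```bash
python3 - <<'E'
from h import *
o=r.get_obs();print(o["joints"],o["tcp_pos"],o["contact_force"])
p=r.grab_frame("side");a=p["pixels"][70:220,200:400];cv2.imwrite("pics/c5.png",cv2.resize(a[:,:,::-1],None,fx=4,fy=4,interpolation=2))
E
```

```text
[ 0.95745029  0.78038904 -1.13427611  1.55722568  0.72831473  1.27965511
  1.28880479] [ 0.62952862 -0.22707324  0.18909294] [-0.0440715   0.63145229 -3.47260552]
```

View pics/c5.png

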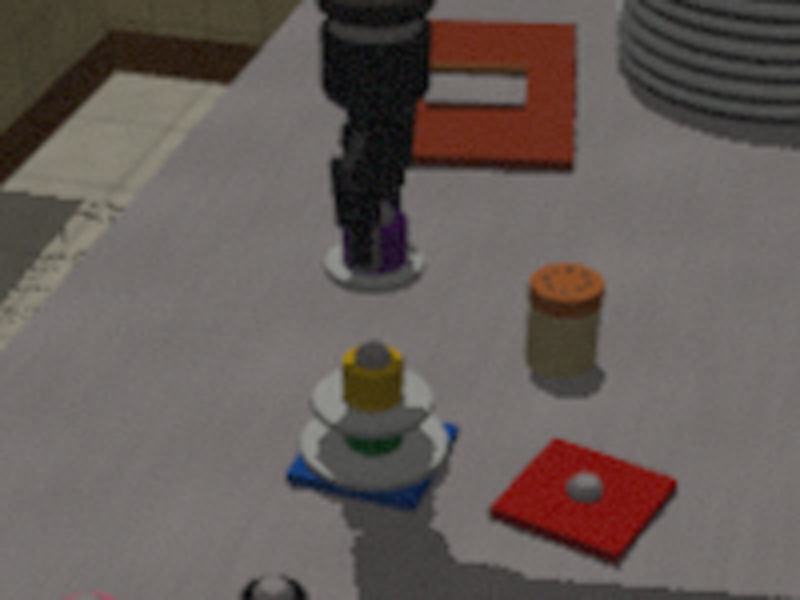

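>>> apply_moves([
  [-0.004,-0.004,0.08,0,0,0],
  [-0.004,-0.004,0.16,0,0,0],
  [-0.004,-0.004,0.22,0,0,0],
  [-0.004,-0.004,0.25,0,0,0],
  [-0.004,-0.004,0.256,0,0,0],
])

```text
clock: 28.15
tcp_pos: [0.6311, -0.2292, 0.1246]
orientation: [-0.0, -3.141, -0.001]
contact_force: [-0.0, 0.4, -2.9]
grip_width: 0.0464
gripper_force: 53.1
```

>>> apply_moves([
  [0,0,0.01,0,0,0],
  [0,0,0.02,0,0,0],
  [0,0,0.03,0,0,0],
  [0,0,0.035,0,0,0],
  [0,0,0.035,0,0,0],
])

```text
clock: 28.78
tcp_pos: [0.6312, -0.2293, 0.1165]
orientation: [-0.0, -3.142, 0.0]
contact_force: [0.2, 0.0, -3.2]
grip_width: 0.0469
gripper_force: 53.1
```

>>> apply_moves([
  [-0.001,0.003,0.01,0,0,0],
  [-0.001,0.003,0.018,0,0,0],
  [-0.001,0.003,0.025,0,0,0],
  [-0.001,0.003,0.031,0,0,0],
  [-0.001,0.003,0.034,0,0,0],
])

```text
clock: 29.4
tcp_pos: [0.6315, -0.2285, 0.1084]
orientation: [-0.0, -3.142, 0.0]
contact_force: [-1.8, 0.1, 2.6]
grip_width: 0.0468
gripper_force: 53.4
```

>>> apply_moves([
  [0,0,0.002,0,0,0],
  [0,0,0.002,0,0,0],
])

```text
clock: 29.65
tcp_pos: [0.6316, -0.2286, 0.1084]
orientation: [0.0, 3.141, -0.001]
contact_force: [-3.8, 0.2, 6.0]
grip_width: 0.0466
gripper_force: 53.4
```

>>> apply_moves([
  [0,0,0,0,0,0],
  [0,0,0,0,0,0],
  [0,0,-0.1,0,0,0],
  [0,0,-0.24,0,0,0],
  [0,0,-0.32,0,0,0],
], claw=1)

```text
clock: 30.28
tcp_pos: [0.6327, -0.2281, 0.1911]
orientation: [-0.0, 3.138, -0.001]
contact_force: [0.3, 0.4, -0.0]
grip_width: 0.0854
gripper_force: 0.0
```

```bash
python3 - <<'E'
from h import *
p=r.grab_frame("side");q=r.grab_frame("top");print(r.get_obs()["tcp_pos"])
print("side tip",ray(p,(268,217.5),.05))
for f,n in((p,"side"),(q,"top")):
    for d in r.landmark_of(f,"die_worn")[:3]:print(n,"lm",d["point"],d["conf"],ray(f,d["point"],0))
    for d in r.outline_of(f,"die_worn")[:3]:print(n,"mask",d["rect"],d["conf"])
a=p["pixels"][190:260,200:300];b=q["pixels"][160:230,240:340]
cv2.imwrite("pics/c6.png",cv2.resize(np.hstack([a,b])[:,:,::-1],None,fx=4,fy=4,interpolation=2))
E
```

```text
[ 0.63314167 -0.22835533  0.19109387]
side tip [0.6323695  0.00301557 0.05      ]
side lm [224.8, 231.5] 0.67 [0.75142261 0.04317958 0.        ]
side lm [265.4, 232.4] 0.62 [6.38862012e-01 1.25516899e-02 1.11022302e-16]
side mask [209.0, 214.7, 29.8, 32.9] 0.65
side mask [252.9, 212.2, 25.3, 31.5] 0.58
top lm [281.5, 197.0] 0.79 [0.6348023  0.00332648 0.        ]
top lm [266.8, 155.1] 0.59 [0.76340897 0.05073304 0.        ]
top lm [364.4, 195.2] 0.24 [ 0.64508769 -0.24356985  0.        ]
top mask [269.2, 183.6, 28.0, 26.9] 0.68
top mask [249.7, 145.8, 35.2, 24.6] 0.56
```

View pics/c6.png

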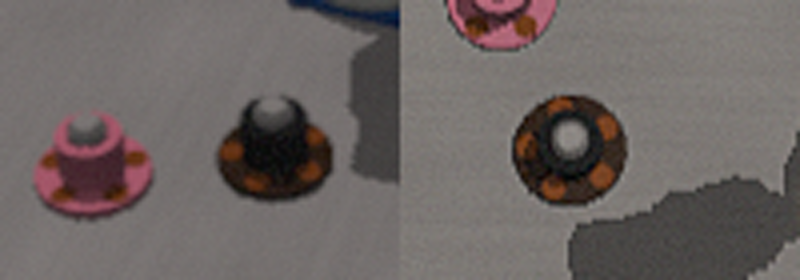

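>>> apply_moves([
  [0,0.1,0,0,0,0.1],
  [0,0.33,0,0,0,0.2],
  [0,0.56,0,0,0,0.3],
  [0,0.79,0,0,0,0.4],
  [0.004,0.916,0,0,0,0.5],
])

```text
clock: 31.2
tcp_pos: [0.6294, 0.0044, 0.1867]
orientation: [-1.203, -2.9, -0.001]
contact_force: [-1.2, -0.1, -0.2]
grip_width: 0.0854
gripper_force: 0.0
```

>>> apply_moves([
  [0,0,0,0,0,0.1],
  [0,0,0,0,0,0.2],
  [0,0,0,0,0,0.3],
  [0,0,0,0,0,0.4],
  [0,0,0,0,0,0.5],
])

```text
clock: 31.82
tcp_pos: [0.6298, 0.0002, 0.1862]
orientation: [-2.226, -2.215, 0.003]
contact_force: [-0.6, 0.0, -0.1]
grip_width: 0.0855
gripper_force: 0.0
```

>>> apply_moves([
  [0,0,0.1,0,0,0],
  [0,0,0.2,0,0,0],
  [0,0,0.25,0,0,0],
  [0,0,0.25,0,0,0],
])

```text
clock: 32.33
tcp_pos: [0.6297, 0.0003, 0.1237]
orientation: [-2.22, -2.22, 0.003]
contact_force: [-0.8, 0.0, -0.3]
grip_width: 0.0855
gripper_force: 0.0
```

>>> apply_moves([
  [0.003,0.009,0.12,0,0,0],
  [0.003,0.009,0.27,0,0,0],
  [0.003,0.009,0.38,0,0,0],
  [0.003,0.009,0.435,0,0,0],
  [0.003,0.009,0.443,0,0,0],
])

```text
clock: 32.95
tcp_pos: [0.6329, 0.0013, 0.0143]
orientation: [-2.221, -2.221, 0.0]
contact_force: [0.6, -0.3, 0.4]
grip_width: 0.0852
gripper_force: 0.0
```

>>> apply_moves([
  [0,0,0,0,0,0],
  [0,0,0,0,0,0],
  [0,0,0,0,0,0],
  [0,0,0,0,0,0],
], claw=0, newtons=25)

```text
clock: 33.45
tcp_pos: [0.6338, 0.0013, 0.0157]
orientation: [2.221, 2.22, 0.002]
contact_force: [-0.9, -1.5, 5.8]
grip_width: 0.0474
gripper_force: 25.6
```

>>> apply_moves([
  [0,0,0,0,0,0],
  [0,0,0,0,0,-0.05],
  [0,0,0,0,0,-0.15],
  [0,0,0,0,0,-0.26],
  [0,0,0,0,0,-0.37],
], claw=1)

```text
clock: 34.08
tcp_pos: [0.6326, 0.001, 0.0142]
orientation: [-1.484, -2.769, 0.0]
contact_force: [0.4, -0.4, 0.7]
grip_width: 0.0851
gripper_force: 0.0
```

>>> apply_moves([
  [0,0,0,0,0,-0.11],
  [0,0,0,0,0,-0.22],
  [0,0,0,0,0,-0.33],
  [0,0,0,0,0,-0.44],
  [0,0,0,0,0,-0.55],
])

```text
clock: 34.7
tcp_pos: [0.6326, 0.0009, 0.0141]
orientation: [-0.189, -3.136, 0.0]
contact_force: [-0.4, 0.5, 0.1]
grip_width: 0.0854
gripper_force: 0.0
```

>>> apply_moves([
  [0,0,0,0,0,-0.08],
  [0,0,0,0,0,-0.08],
])

```text
clock: 34.95
tcp_pos: [0.6325, 0.001, 0.014]
orientation: [-0.002, -3.141, -0.001]
contact_force: [-0.2, -0.9, -0.2]
grip_width: 0.0854
gripper_force: 0.0
```

>>> apply_moves([
  [0,0,0,0,0,0],
  [0,0,0,0,0,0],
  [0,0,0,0,0,0],
  [0,0,0,0,0,0],
], claw=0, newtons=50)

```text
clock: 35.45
tcp_pos: [0.633, 0.0012, 0.0147]
orientation: [0.001, 3.141, -0.0]
contact_force: [-0.7, 0.1, 4.2]
grip_width: 0.0467
gripper_force: 52.0
```

```bash
python3 - <<'E'
from h import *
print(r.get_obs()["joints"])
E
```

```text
[ 0.57070767  0.92071485 -0.9980308   1.75301338  0.91337193  1.00731786
  0.7823812 ]
```

>>> apply_moves([
  [0,0,-0.08,0,0,0],
  [0,0,-0.26,0,0,0],
  [0.05,0,-0.38,0,0,0],
  [0.2,0,-0.4,0,0,0],
  [0.4,0,-0.4,0,0,0],
])

```text
clock: 36.08
tcp_pos: [0.5326, 0.0016, 0.1157]
orientation: [0.001, 3.139, 0.001]
contact_force: [0.2, -0.1, -4.3]
grip_width: 0.0469
gripper_force: 52.3
```

>>> apply_moves([
  [0.15,-0.1,0,0,0,0],
  [0.25,-0.28,0,0,0,0],
  [0.3,-0.48,0,0,0,0],
  [0.308,-0.68,0,0,0,0],
  [0.308,-0.83,0,0,0,0],
])

```text
clock: 36.7
tcp_pos: [0.4548, -0.2088, 0.1149]
orientation: [-0.003, -3.141, 0.002]
contact_force: [0.7, -0.8, -3.8]
grip_width: 0.0465
gripper_force: 52.4
```

>>> apply_moves([
  [0,-0.04,0,0,0,0],
  [0,-0.053,0,0,0,0],
  [0,-0.053,0,0,0,0],
  [0,-0.053,0,0,0,0],
])

```text
clock: 37.2
tcp_pos: [0.4559, -0.2182, 0.1145]
orientation: [-0.004, 3.141, 0.0]
contact_force: [-0.2, 0.2, -3.7]
grip_width: 0.0467
gripper_force: 52.5
```

```bash
python3 - <<'E'
from h import *
o=r.get_obs();print(o["joints"],o["tcp_pos"],o["contact_force"])
p=r.grab_frame("side");a=p["pixels"][90:240,240:440];cv2.imwrite("pics/c7.png",cv2.resize(a[:,:,::-1],None,fx=4,fy=4,interpolation=2))
E
```

```text
[ 1.23839284  0.67687481 -1.21226004  2.00598503  0.7623112   1.01443441
  1.2218476 ] [ 0.45594866 -0.21818424  0.11453606] [-0.24529782  0.21467829 -3.65809102]
```

View pics/c7.png

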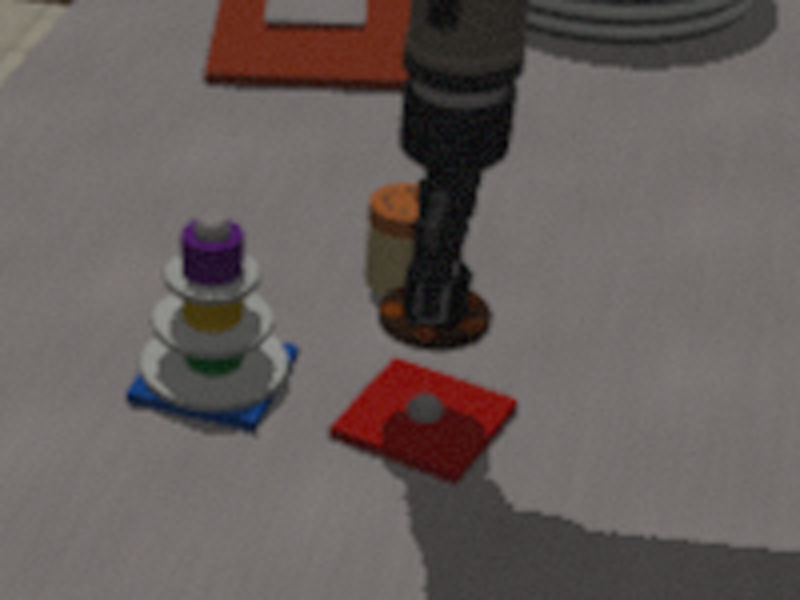

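The three-die stack looks seated and level; the worn die hangs above red, spigot near (346,192). Lowering.

>>> apply_moves([
  [0,-0.004,0.08,0,0,0],
  [0,-0.004,0.17,0,0,0],
  [0,-0.004,0.24,0,0,0],
  [0,-0.004,0.275,0,0,0],
  [0,-0.004,0.28,0,0,0],
])

```text
clock: 37.88
tcp_pos: [0.4556, -0.2203, 0.0437]
orientation: [0.0, -3.141, -0.001]
contact_force: [-0.4, 0.0, -3.7]
grip_width: 0.0467
gripper_force: 52.5
```

>>> apply_moves([
  [0,0,0.01,0,0,0],
  [0,0,0.02,0,0,0],
  [0,0,0.03,0,0,0],
  [0,0,0.035,0,0,0],
  [0,0,0.035,0,0,0],
])

```text
clock: 38.5
tcp_pos: [0.4557, -0.2206, 0.0355]
orientation: [-0.0, -3.142, -0.0]
contact_force: [-0.4, 0.6, -3.3]
grip_width: 0.0467
gripper_force: 52.5
```

>>> apply_moves([
  [0,0.003,0.01,0,0,0],
  [0,0.003,0.018,0,0,0],
  [0,0.003,0.025,0,0,0],
  [0,0.003,0.031,0,0,0],
  [0,0.003,0.036,0,0,0],
])

```text
clock: 39.12
tcp_pos: [0.4557, -0.2198, 0.0266]
orientation: [-0.0, -3.141, 0.0]
contact_force: [-4.6, 0.1, 12.4]
grip_width: 0.0469
gripper_force: 53.9
```

>>> apply_moves([
  [0,0,0.002,0,0,0],
  [0,0,0.002,0,0,0],
])

```text
clock: 39.38
tcp_pos: [0.4557, -0.2198, 0.0266]
orientation: [-0.0, -3.141, 0.001]
contact_force: [-3.6, -0.5, 5.4]
grip_width: 0.0469
gripper_force: 53.4
```

>>> apply_moves([
  [0,0,0,0,0,0],
  [0,0,0,0,0,0],
  [0,0,-0.1,0,0,0],
  [0,0,-0.3,0,0,0],
  [0,0,-0.5,0,0,0],
], claw=1)

```text
clock: 40.0
tcp_pos: [0.4557, -0.2196, 0.1523]
orientation: [0.001, -3.141, -0.001]
contact_force: [0.6, -0.2, -0.3]
grip_width: 0.0856
gripper_force: 0.0
```

>>> apply_moves([
  [0,0.1,-0.2,0,0,0],
  [0,0.3,-0.2,0,0,0],
  [0,0.5,-0.2,0,0,0],
  [0,0.6,-0.2,0,0,0],
  [0,0.6,-0.2,0,0,0],
])

```text
clock: 40.62
tcp_pos: [0.4558, -0.0678, 0.2015]
orientation: [-0.007, 3.141, -0.001]
contact_force: [-0.3, -0.6, 0.2]
grip_width: 0.0853
gripper_force: 0.0
```

```bash
python3 - <<'E'
from h import *
o=r.get_obs();print(o["joints"],o["tcp_pos"],o["contact_force"])
p=r.grab_frame("side");a=p["pixels"][90:240,220:420];cv2.imwrite("pics/c8.png",cv2.resize(a[:,:,::-1],None,fx=4,fy=4,interpolation=2))
E
```

```text
[ 1.1090508   0.4777278  -1.35264488  2.02289153  0.53735931  1.07248507
  1.08106799] [ 0.45583705 -0.06779091  0.20150373] [-0.30887261 -0.57197554  0.15177707]
```

View pics/c8.png

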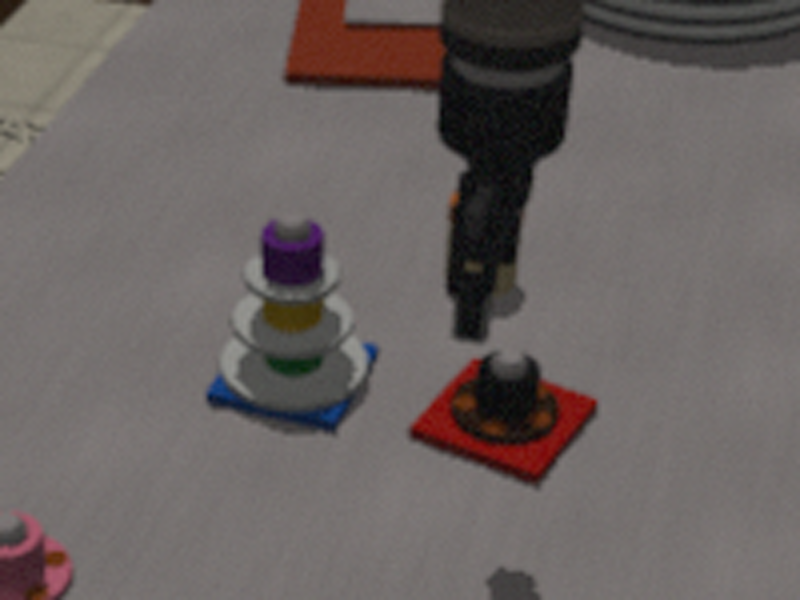

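All four dies are seated, level and released.

```bash
python3 -c "
from bench import r
print(r.hand_in())"
```

```text
the job is handed in; nothing more can be done
None
```

I handed the job in at about 41 s on the clock: large, medium and small are stacked on the blue stand and the worn die is alone on the red one, all lowered slowly and released. The last picture shows them level; I did not touch the shaker or cup, and the hand-in gave no verdict.

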